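# Magnifier over the blue stone

## Task

The bench magnifier has been pushed aside. Swing its arm round until the lens is centred over the clamp that holds the brooch with the blue stone, and let go so that it stays there. Leave all three clamps standing where they are.

Things in the scene. Friction and masses are not known exactly. Their poses are not given: they have to be found in the camera images.
- magnifier: Swinging arm of a bench magnifier on a fixed stand; turns only about the upright post, stays where left (friction 0.35 N m), has over 1 rad of swing either side of the middle. Origin: on the post's axis, 120 mm above the bench. x is level, from post to lens, z up. Lens: centre 170 mm along x, clear, white rim 104 mm wide, its top 137 mm above the bench. Black hub over the post: top 146 mm up.
- knob (a point): Centre of the upright orange round grip knob, fixed to the arm just past the lens, 236 mm along the arm's x from the post's axis. 20 mm diameter, top 187 mm above the bench, its upper 45 mm free to grip from above; this point is on its axis, 168 mm above the bench.
- clamp_blue: Round steel work clamp, 64 mm across, loose on the bench, 0.6 kg, with brass jaws on top holding a brass brooch with a domed blue stone of 31 mm, 68 mm high in all. Origin: centre of its underside; the stone is straight above it. The three clamps stand in any order on the arc that the lens sweeps (within about 9 mm of it); this is the one to look at.
- clamp_green: Round steel work clamp, 64 mm across, loose on the bench, 0.6 kg, with brass jaws on top holding a brass brooch with a domed green stone of 31 mm, 68 mm high in all. Origin: centre of its underside; the stone is straight above it. A bystander.
- clamp_white: Round steel work clamp, 64 mm across, loose on the bench, 0.6 kg, with brass jaws on top holding a brass brooch with a domed white stone of 31 mm, 68 mm high in all. Origin: centre of its underside; the stone is straight above it. A bystander.
There are look-alikes about, which are no part of the job. What is shaped like the clamp_blue but red is not meant.

How it is judged (in metres and radians):
At the end, for the whole second after the job is handed in: The lens centre is over the clamp with the blue stone, within 20 mm along the arm and 20 mm across it; the arm is at rest; all three clamps are upright and within 15 mm of where they began (x of clamp_blue in the frame of magnifier between 0.15 and 0.19 m and y of clamp_blue in the frame of magnifier between -0.02 and 0.02 m and angular speed of magnifier below 0.05 rad/s and distance of each of clamp_blue, clamp_green, clamp_white from where it was at the start of the episode below 0.015 m and angle between each of clamp_blue, clamp_green, clamp_white's own z axis and vertical below 0.15 rad); the robot touches nothing.
It fails at once if the clamp with the blue stone is shifted by more than 15 mm or tipped over (distance of clamp_blue from where it was at the start of the episode above 0.015 m or angle between clamp_blue's own z axis and vertical above 0.3 rad).
It fails at once if the clamp with the green stone is shifted by more than 15 mm or tipped over (distance of clamp_green from where it was at the start of the episode above 0.015 m or angle between clamp_green's own z axis and vertical above 0.3 rad).
It fails at once if the clamp with the white stone is shifted by more than 15 mm or tipped over (distance of clamp_white from where it was at the start of the episode above 0.015 m or angle between clamp_white's own z axis and vertical above 0.3 rad).
It also fails if it takes over 38 s, if anything falls off the work surface, if the arm or the gripper's body presses on something with over 40 N, if the wrist force passes 120 N, or if a joint passes its speed limit or range.

## Robot

A 7-joint arm with a two-finger parallel gripper is mounted at the origin on the work surface. World frame = base frame: x ahead of the robot, y to its left, z up, the work surface at z = 0. Lengths are in mm, angles in rad, forces in N, time in s.
With the tool pointing down it reaches from about 400 to 900 mm from the base axis. Payload 5.5 kg.
Tool frame: the origin (TCP) lies at the very end of the fingers, on their centre line; the grasp point (between the pads) lies 19 mm behind it (ctrl.grip_depth is the distance from the TCP to the grasp point, in mm); z points along the fingers, y is the line along which they close (so a half turn about z gives the same grasp; the last joint's range is limited). The gripper opens to 92 mm and grips with 3 to 60 N. Pads are 19 mm wide; open, the fingers measure 130 mm over their backs; the gripper's body (75 mm by 190 mm) begins 47 mm behind the grasp point.
Start: joints at [1.518, 0.501, -0.427, 1.55, 0.221, 1.138, -0.21], TCP at [201.909, -617.845, 198.429] pointing down, gripper open.
Joint ranges: [-2.88, 2.88], [-0.31, 2.03], [-1.54, 1.56], [0.2, 2.42], [-1.41, 4.55], [0.19, 2.02], [-2.57, 2.57]. Speed limits (rad/s): [2.57, 2.57, 3.14, 3.14, 3.14, 3.14, 3.14].

## Interface

Orientations are given as a unit quaternion [w, x, y, z].
In Python, from workcell import ctrl gives the robot as it stands. The module is installed in compiled form; this text tells all that it offers.
- The arm moves only by the shell command python3 -m pendant 'ROWS' [FORCE]. ROWS is JSON, a list of rows, each an object of numbers: "fingers": the finger opening in mm, from 0 to 91.8; "x", "y", "z": the shift along the tool's x, y, z in mm; "ax", "ay", "az": the turn, a rotation vector about the tool's x, y, z in rad. A call has 1 to 20 rows; each row shifts and turns the commanded pose from where the row before left it, along the tool's axes as they then stand; what a row does not reach is not made up. A row lasts 1/10 s, in which the tool goes at most 50 mm and 8.59 degrees, less where a joint would pass 70% of its speed; a pose out of reach is approached as far as the arm can. A call with a gripper value outside its range is refused whole. The fingers move at their own pace and stop on an object; FORCE is the grip in N (left out, the last holds). Time passes only in rows, so rows that do not move let the fingers close. It gives the time, the measured TCP pose, the force, the opening and the grip force at its end, in the units of the state.
- ctrl.get_obs(): the state, without advancing time (a new reading comes with each control period).
- ctrl.grab_frame(name): name is "side" or "top"; returns the picture (400x640x3 uint8, red, green, blue); there is no depth.
- ctrl.calibration(name): a dict with "fov_y" (degrees; the focal length in pixels is half the picture's height over the tangent of half this angle, whatever the lens; pixels are square), "cx", "cy" (the principal point, pixels), "k1" (the pictures are not rectified: a ray, as slopes to the right and down, at radius r is drawn at 1 + k1 r^2 times it, then the intrinsics apply), "view" (4x4, takes a point from world to camera coordinates). Camera axes: x right, y up, looking along -z (the intrinsics and any distortion apply to the point x, -y, -z); pixel columns grow to the right and rows downward; lengths in mm; the calibration is good to about 2 mm. A picture is of the moment at which its call begins. calibration takes no time and is no camera call.
- ctrl.finish_job(): hands the job in; it is judged then, once.
The state is a dict: "time": time; "q": joint angles; "joint_velocities": joint speeds; "joint_efforts": joint torques, N m; "eef_pos": TCP position; "tool_rot": TCP orientation; "force": force on the tool from outside, world axes, zero at the start; "torque": the same for the moment, N m; "grip_width": finger opening in mm; "gripper_force": force on a finger pad.
Only numpy, scipy, OpenCV 4.12 (cv2) and the standard library are available. Lean on these libraries where they do the work, as an engineer would, in place of code of your own. Each camera call takes 0.05 s, during which the arm holds its last target. There are 200 camera calls.

## Working session

There is one attempt and no reset: what is moved stays moved. The work goes in short steps, Python scripts to look and compute and a shell command to move; the robot and the scene stay as the last step left them, time stands still between calls to the robot, and variables do not carry over. Pictures are saved under pics/ and viewed, at most 10 in all, crops included, and the job is handed in when it is done.

```bash
mkdir -p pics; python3 - <<'E'
from workcell import ctrl
import cv2
for n in("top","side"):
    cv2.imwrite(f"pics/{n}0.png",ctrl.grab_frame(n)[:,:,::-1]); print(n,ctrl.calibration(n))
o=ctrl.get_obs();print(o["eef_pos"],o["tool_rot"],o["grip_width"])
E
```

```text
top {'fov_y': 52.043251015361164, 'cx': 319.45767489623614, 'cy': 194.4108598711128, 'k1': -0.08674450512402956, 'view': array([[ 1.15226071e-02, -9.99902606e-01,  7.87454687e-03,
         5.49581780e+00],
       [ 9.99088305e-01,  1.18362515e-02,  4.10178186e-02,
        -5.81431399e+02],
       [-4.11070288e-02,  7.39473548e-03,  9.99127384e-01,
        -8.29500366e+02],
       [ 0.00000000e+00,  0.00000000e+00,  0.00000000e+00,
         1.00000000e+00]])}
side {'fov_y': 52.17456938000062, 'cx': 305.54070592818226, 'cy': 198.2590299555602, 'k1': -0.1030325220326863, 'view': array([[ 9.85846899e-01, -1.67565049e-01,  5.27698814e-03,
        -5.57655509e+02],
       [ 1.18524840e-01,  7.18895504e-01,  6.84938769e-01,
        -1.73821501e+02],
       [-1.18565401e-01, -6.74619307e-01,  7.28581523e-01,
        -6.64793638e+02],
       [ 0.00000000e+00,  0.00000000e+00,  0.00000000e+00,
         1.00000000e+00]])}
[ 201.62233878 -617.23810693  197.51066944] [-8.53927058e-04  9.87554924e-01  1.57272146e-01 -1.18322508e-04] 91.93371554506106
```

View pics/top0.png

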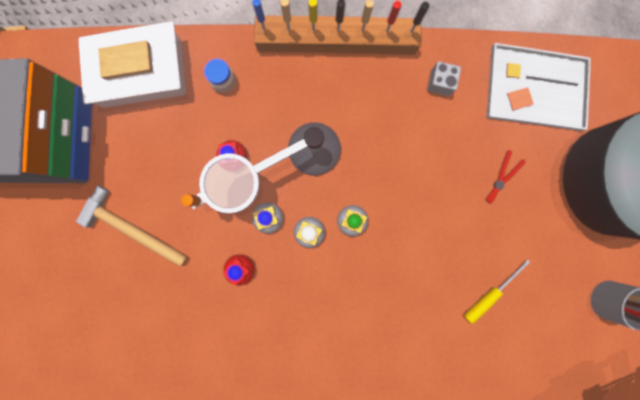

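View pics/side0.png

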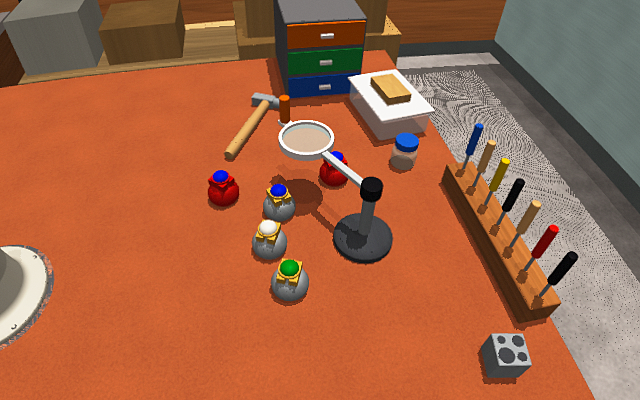

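Candidates with a blue stone: top (266,218), a grey steel clamp with brass jaws; (232,150) and (238,270), red bodies. The steel one fits, since it stands on the lens's arc beside white (309,233) and green (353,221), and red is explicitly excluded. The knob is at (188,201) and the hub at (314,138). I'll confirm this in a crop and measure.

```bash
cat >h.py <<'E'
import numpy as np,cv2
from workcell import ctrl
def ray(n,u,v):
    c=ctrl.calibration(n);f=200/np.tan(np.radians(c["fov_y"]/2))
    K=np.array([[f,0,c["cx"]],[0,f,c["cy"]],[0,0,1]])
    # drawn = s(1+k1 r^2)
    a,b=cv2.undistortPoints(np.array([[[u,v]]],float),K,np.array([c["k1"],0,0,0]))[0,0]
    V=c["view"];R=V[:3,:3]
    return -R.T@V[:3,3],R.T@np.array([a,-b,-1])
def at(n,u,v,z):
    o,d=ray(n,u,v);return (o+d*(z-o[2])/d[2])[:2]
def blob(im,lo,hi,box):
    h=cv2.cvtColor(im,cv2.COLOR_RGB2HSV);x0,y0,x1,y1=box
    m=np.zeros(im.shape[:2],np.uint8);m[y0:y1,x0:x1]=cv2.inRange(h,lo,hi)[y0:y1,x0:x1]
    _,l,s,c=cv2.connectedComponentsWithStats(m);i=1+np.argmax(s[1:,4]);return c[i],s[i]
E
python3 - <<'E'
from h import *
t=ctrl.grab_frame("top");s=ctrl.grab_frame("side")
cv2.imwrite("pics/crop.png",np.hstack([cv2.resize(t[125:290,170:370],(400,330),interpolation=2),cv2.resize(s[90:310,190:400],(400,330),interpolation=2)])[:,:,::-1])
def tri(pt,ps):
    (o,d),(p,e)=ray("top",*pt),ray("side",*ps)
    k=np.linalg.lstsq(np.c_[d,-e],p-o,rcond=None)[0];a,b=o+k[0]*d,p+k[1]*e
    return ((a+b)/2).round(1),round(np.linalg.norm(a-b),1)
B=((110,120,60),(130,255,255))
bt,_=blob(t,*B,(250,200,285,240));bs,_=blob(s,*B,(262,178,295,200))
gt,_=blob(t,(50,120,40),(75,255,255),(335,200,372,240));gs,_=blob(s,(50,120,40),(75,255,255),(270,250,310,290))
print("blue",bt,bs,at("top",*bt,62),tri(bt,bs));print("green",gt,gs,at("top",*gt,62),tri(gt,gs))
O=((5,200,150),(16,255,255))
h=cv2.cvtColor(t,cv2.COLOR_RGB2HSV);print(h[201,188],h[201,175],h[138,314])
for v in(188,187):print("knob",at("top",v,200,187))
# hub: dark blob top
hb,st=blob(t,(0,0,0),(180,255,45),(300,120,330,155));print("hub",hb,st,at("top",*hb,146))
w,st=blob(t,(0,0,190),(180,60,255),(190,145,265,220));print("rim",w,st,at("top",st[0]+st[2]/2,st[1]+st[3]/2,137))
E
```

```text
blue [264.49350649 217.50649351] [277.92307692 189.73076923] [533.43517228 118.14324523] (array([533.2, 118.3,  60.6]), np.float64(0.4))
green [354.17213115 220.6557377 ] [289.09205021 267.53974895] [529.37862605 -54.90659648] (array([529.4, -55.2,  59.3]), np.float64(0.1))
[ 17 224 245] [  9 162 216] [176  43  89]
knob [562.42526627 228.53080176]
knob [562.40444335 230.19335785]Traceback (most recent call last):
  File "<stdin>", line 16, in <module>
  File "h.py", line 15, in blob
    _,l,s,c=cv2.connectedComponentsWithStats(m);i=1+np.argmax(s[1:,4]);return c[i],s[i]
                                                    ~~~~~~~~~^^^^^^^^^
    return _wrapfunc(a, 'argmax', axis=axis, out=out, **kwds)
    return bound(*args, **kwds)
ValueError: attempt to get argmax of an empty sequence
```

View pics/crop.png

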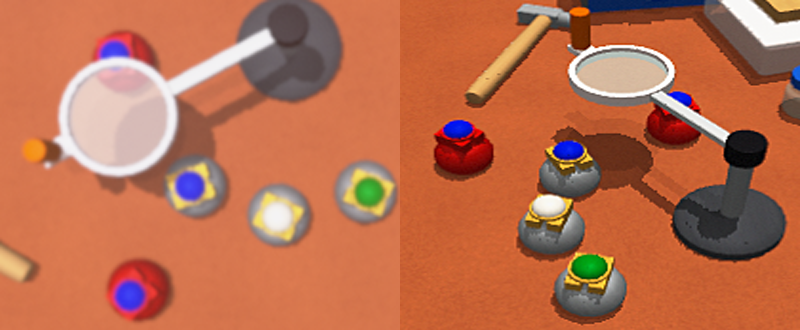

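The crop confirms it: the steel clamp with the blue stone is at top (265,218), beside the rim. Both other blue stones sit in red bodies. The knob top is at top (187,200) and the rim centre at (229,183). Next I fit the arm pose.

```bash
python3 - <<'E'
from h import *
from scipy.optimize import least_squares
t=ctrl.grab_frame("top")
w,st=blob(t,(0,0,170),(180,80,255),(195,145,264,220));print("rim",w,st)
k,sk=blob(t,(11,200,200),(22,255,255),(170,185,205,215));print("knob",k,sk)
P=[(at("top",314,137.5,146),0),(at("top",229,183.5,137),170),(at("top",*k,187),236)]
print(P)
f=lambda p:np.concatenate([p[:2]+r*np.array([np.cos(p[2]),np.sin(p[2])])-q for q,r in P])
s=least_squares(f,[650,10,2]);print(s.x,s.fun)
b=np.array([533.3,118.2]);d=b-s.x[:2];g=np.arctan2(*d[::-1]);print("r",np.hypot(*d),"goal",g,"turn",g-s.x[2])
for a in np.linspace(s.x[2],g,6):print(a.round(3),(s.x[:2]+236*np.array([np.cos(a),np.sin(a)])).round(1))
from scipy.spatial.transform import Rotation as R
o=ctrl.get_obs();print(R.from_quat(o["tool_rot"],scalar_first=True).as_matrix().round(3),o["eef_pos"])
E
```

```text
rim [229.01691475 182.75575101] [ 197  154   67   60 2956]
knob [186.92 199.72] [182 195  11  11 100]
[(array([674.74040411,  23.91325676]), 0), (array([593.4608308 , 172.15762356]), 170), (array([562.86096264, 230.33743684]), 236)]
[674.95527565  23.2168272    2.06843147] [ 0.21487154 -0.69642956  0.3451419   0.44056336 -0.56001343  0.25586621]
r 170.55210415858514 goal 2.5509247752464015 turn 0.48249330751524155
2.068 [562.3 230.6]
2.165 [542.8 218.8]
2.261 [524.6 205.1]
2.358 [507.8 189.8]
2.454 [492.5 172.9]
2.551 [478.9 154.6]
[[ 0.951  0.311 -0.   ]
 [ 0.311 -0.951  0.001]
 [ 0.    -0.001 -1.   ]] [ 201.73859394 -617.56620039  197.93859113]
```

The fit is good to within 1 mm: pivot (675,23.2), knob (562.5,230.5), turn needed +0.48 rad, clamp radius 170.6. Tool y currently points radially out from the base. I'll retract and lift, then arc round the base with tool yaw following.

```bash
python3 -m pendant '[{"y":-30,"z":-26},{"y":-30,"z":-26},{"y":-30,"z":-26},{"y":-30,"z":-26},{"y":-30,"z":-26},{},{}]'; python3 -m pendant '[{"x":40,"y":-1.7,"az":-0.083},{"x":40,"y":-1.7,"az":-0.083},{"x":40,"y":-1.7,"az":-0.083},{"x":40,"y":-1.7,"az":-0.083},{"x":40,"y":-1.7,"az":-0.083},{"x":40,"y":-1.7,"az":-0.083},{"x":40,"y":-1.7,"az":-0.083},{"x":40,"y":-1.7,"az":-0.083},{"x":40,"y":-1.7,"az":-0.083},{"x":40,"y":-1.7,"az":-0.083}]'
```

```text
validation failed for argument at $[0]...
validation failed for argument at $[0]...
```

```bash
python3 -m pendant '[{"fingers":91.8,"x":0,"y":-30,"z":-26,"ax":0,"ay":0,"az":0},{"fingers":91.8,"x":0,"y":-30,"z":-26,"ax":0,"ay":0,"az":0},{"fingers":91.8,"x":0,"y":-30,"z":-26,"ax":0,"ay":0,"az":0},{"fingers":91.8,"x":0,"y":-30,"z":-26,"ax":0,"ay":0,"az":0},{"fingers":91.8,"x":0,"y":-30,"z":-26,"ax":0,"ay":0,"az":0},{"fingers":91.8,"x":0,"y":0,"z":0,"ax":0,"ay":0,"az":0}]'
```

```text
time: 0.85
eef_pos: [155.4, -474.4, 332.6]
tool_rot: [0.003, 0.988, 0.157, -0.001]
force: [0.1, -0.9, 0.8]
grip_width: 91.9
gripper_force: 0.0
```

All keys are required. Now the arc.

```bash
python3 -m pendant '[{"fingers":91.8,"x":40,"y":-1.7,"z":0,"ax":0,"ay":0,"az":-0.083},{"fingers":91.8,"x":40,"y":-1.7,"z":0,"ax":0,"ay":0,"az":-0.083},{"fingers":91.8,"x":40,"y":-1.7,"z":0,"ax":0,"ay":0,"az":-0.083},{"fingers":91.8,"x":40,"y":-1.7,"z":0,"ax":0,"ay":0,"az":-0.083},{"fingers":91.8,"x":40,"y":-1.7,"z":0,"ax":0,"ay":0,"az":-0.083},{"fingers":91.8,"x":40,"y":-1.7,"z":0,"ax":0,"ay":0,"az":-0.083},{"fingers":91.8,"x":40,"y":-1.7,"z":0,"ax":0,"ay":0,"az":-0.083},{"fingers":91.8,"x":40,"y":-1.7,"z":0,"ax":0,"ay":0,"az":-0.083},{"fingers":91.8,"x":40,"y":-1.7,"z":0,"ax":0,"ay":0,"az":-0.083},{"fingers":91.8,"x":40,"y":-1.7,"z":0,"ax":0,"ay":0,"az":-0.083}]'
python3 -c "
from workcell import ctrl;print(ctrl.get_obs()['q'])"
```

```text
time: 1.85
eef_pos: [445.9, -214.1, 327.8]
tool_rot: [-0.0, 0.839, 0.543, 0.0]
force: [0.5, -0.1, -0.3]
grip_width: 92.2
gripper_force: 0.0
[ 1.17734675  0.14654924 -0.86304419  1.74701652  0.11445476  1.30048874
 -0.13275854]
```

```bash
python3 -m pendant '[{"fingers":91.8,"x":40,"y":-1.7,"z":0,"ax":0,"ay":0,"az":-0.083},{"fingers":91.8,"x":40,"y":-1.7,"z":0,"ax":0,"ay":0,"az":-0.083},{"fingers":91.8,"x":40,"y":-1.7,"z":0,"ax":0,"ay":0,"az":-0.083},{"fingers":91.8,"x":40,"y":-1.7,"z":0,"ax":0,"ay":0,"az":-0.083},{"fingers":91.8,"x":40,"y":-1.7,"z":0,"ax":0,"ay":0,"az":-0.083},{"fingers":91.8,"x":40,"y":-1.7,"z":0,"ax":0,"ay":0,"az":-0.083},{"fingers":91.8,"x":40,"y":-1.7,"z":0,"ax":0,"ay":0,"az":-0.083},{"fingers":91.8,"x":40,"y":-1.7,"z":0,"ax":0,"ay":0,"az":-0.083},{"fingers":91.8,"x":40,"y":-1.7,"z":0,"ax":0,"ay":0,"az":-0.083},{"fingers":91.8,"x":40,"y":-1.7,"z":0,"ax":0,"ay":0,"az":-0.083},{"fingers":91.8,"x":0,"y":0,"z":0,"ax":0,"ay":0,"az":-0.083},{"fingers":91.8,"x":0,"y":0,"z":0,"ax":0,"ay":0,"az":0}]'
cat >>h.py <<'E'
from scipy.spatial.transform import Rotation as R
def go(x,y,z,yaw):
    "tool-frame shift to (x,y,z) and az to bring tool y to the yaw (mod pi)"
    o=ctrl.get_obs();M=R.from_quat(o["tool_rot"],scalar_first=True).as_matrix()
    a=np.arctan2(M[1,1],M[0,1]);d=(yaw-a+np.pi/2)%np.pi-np.pi/2
    print("shift",(M.T@(np.array([x,y,z])-o["eef_pos"])).round(1),"az",round(-d,3),"q",o["q"].round(2),"tilt",M[2].round(3))
E
python3 -c "
from h import *;go(562.5,230.5,250,2.068+np.pi/2)"
```

```text
time: 3.05
eef_pos: [447.9, 175.1, 328.1]
tool_rot: [-0.0, 0.514, 0.858, 0.0]
force: [0.7, -0.9, -0.7]
grip_width: 91.9
gripper_force: 0.0
shift [ -5.3 127.2  78.1] az -0.005 q [ 0.68  0.19 -1.24  1.77  0.19  1.31 -0.11] tilt [ 0.001  0.    -1.   ]
```

```bash
python3 -m pendant '[{"fingers":70,"x":-1.3,"y":32,"z":10,"ax":0,"ay":0,"az":0},{"fingers":70,"x":-1.3,"y":32,"z":20,"ax":0,"ay":0,"az":0},{"fingers":70,"x":-1.3,"y":32,"z":20,"ax":0,"ay":0,"az":0},{"fingers":70,"x":-1.3,"y":31,"z":28,"ax":0,"ay":0,"az":0},{"fingers":70,"x":0,"y":0,"z":0,"ax":0,"ay":0,"az":0},{"fingers":70,"x":0,"y":0,"z":0,"ax":0,"ay":0,"az":0}]'
python3 - <<'E'
from h import *
go(562.5,230.5,151,2.068+np.pi/2)
t=ctrl.grab_frame("top");s=ctrl.grab_frame("side")
cv2.imwrite("pics/c2.png",np.hstack([cv2.resize(t[125:290,120:320],(400,330)),cv2.resize(s[20:240,190:400],(400,330))])[:,:,::-1])
E
```

```text
time: 3.65
eef_pos: [562.7, 227.9, 248.4]
tool_rot: [-0.002, 0.516, 0.856, -0.001]
force: [-0.5, 1.1, 0.2]
grip_width: 69.7
gripper_force: 0.0
shift [ 2.2  1.4 97.4] az -0.012 q [ 0.31  0.56 -1.05  1.59  0.49  1.29 -0.34] tilt [ 0.002 -0.003 -1.   ]
```

View pics/c2.png

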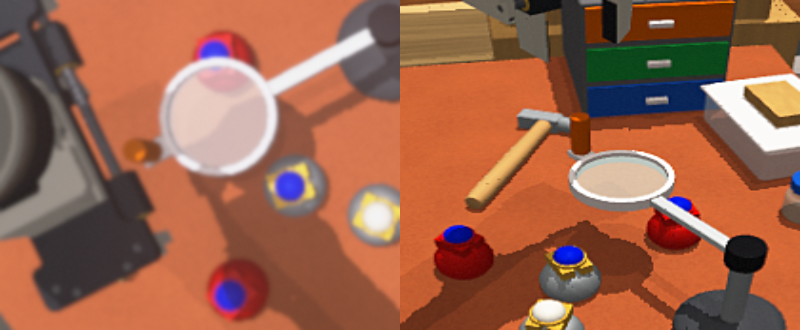

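The fingers straddle the orange knob (side crop (580,130)), and the scene is unchanged. Descending and gripping.

```bash
python3 -m pendant '[{"fingers":70,"x":2,"y":1.4,"z":20,"ax":0,"ay":0,"az":0},{"fingers":70,"x":0,"y":0,"z":20,"ax":0,"ay":0,"az":0},{"fingers":70,"x":0,"y":0,"z":20,"ax":0,"ay":0,"az":0},{"fingers":70,"x":0,"y":0,"z":20,"ax":0,"ay":0,"az":0},{"fingers":70,"x":0,"y":0,"z":18,"ax":0,"ay":0,"az":0},{"fingers":70,"x":0,"y":0,"z":0,"ax":0,"ay":0,"az":0},{"fingers":40,"x":0,"y":0,"z":0,"ax":0,"ay":0,"az":0},{"fingers":30,"x":0,"y":0,"z":0,"ax":0,"ay":0,"az":0},{"fingers":26,"x":0,"y":0,"z":0,"ax":0,"ay":0,"az":0},{"fingers":14,"x":0,"y":0,"z":0,"ax":0,"ay":0,"az":0},{"fingers":14,"x":0,"y":0,"z":0,"ax":0,"ay":0,"az":0},{"fingers":14,"x":0,"y":0,"z":0,"ax":0,"ay":0,"az":0},{"fingers":14,"x":0,"y":0,"z":0,"ax":0,"ay":0,"az":0}]' 15
python3 -c "
from h import *;go(562.5,230.5,151,2.068+np.pi/2)"
```

```text
time: 5.05
eef_pos: [563.3, 231.2, 152.5]
tool_rot: [0.0, 0.515, 0.857, 0.0]
force: [-0.6, 0.6, 0.1]
grip_width: 18.8
gripper_force: 15.1
shift [-0.3 -1.   1.5] az -0.009 q [ 0.26  0.65 -0.99  1.69  0.59  1.13 -0.41] tilt [-0.  0. -1.]
```

Gripped at width 18.8 with 15 N. Swinging the first half: 0.024 rad per row, which is 5.66 mm along −y.

```bash
python3 -m pendant '[{"fingers":14,"x":-0.07,"y":-5.66,"z":0,"ax":0,"ay":0,"az":-0.024},{"fingers":14,"x":-0.07,"y":-5.66,"z":0,"ax":0,"ay":0,"az":-0.024},{"fingers":14,"x":-0.07,"y":-5.66,"z":0,"ax":0,"ay":0,"az":-0.024},{"fingers":14,"x":-0.07,"y":-5.66,"z":0,"ax":0,"ay":0,"az":-0.024},{"fingers":14,"x":-0.07,"y":-5.66,"z":0,"ax":0,"ay":0,"az":-0.024},{"fingers":14,"x":-0.07,"y":-5.66,"z":0,"ax":0,"ay":0,"az":-0.024},{"fingers":14,"x":-0.07,"y":-5.66,"z":0,"ax":0,"ay":0,"az":-0.024},{"fingers":14,"x":-0.07,"y":-5.66,"z":0,"ax":0,"ay":0,"az":-0.024},{"fingers":14,"x":-0.07,"y":-5.66,"z":0,"ax":0,"ay":0,"az":-0.024},{"fingers":14,"x":-0.07,"y":-5.66,"z":0,"ax":0,"ay":0,"az":-0.024}]'
python3 -c "
from h import *;a=2.068+.24;go(675+236*np.cos(a),23.2+236*np.sin(a),151,a+np.pi/2)"
```

```text
time: 6.05
eef_pos: [517.1, 198.0, 152.5]
tool_rot: [0.001, 0.408, 0.913, -0.0]
force: [4.1, -2.5, -1.3]
grip_width: 18.8
gripper_force: 15.0
shift [ 0.5 -0.6  1.5] az -0.008 q [ 0.4   0.59 -1.09  1.83  0.59  1.09 -0.18] tilt [-0.001  0.    -1.   ]
```

```bash
python3 -m pendant '[{"fingers":14,"x":-0.07,"y":-5.66,"z":0,"ax":0,"ay":0,"az":-0.024},{"fingers":14,"x":-0.07,"y":-5.66,"z":0,"ax":0,"ay":0,"az":-0.024},{"fingers":14,"x":-0.07,"y":-5.66,"z":0,"ax":0,"ay":0,"az":-0.024},{"fingers":14,"x":-0.07,"y":-5.66,"z":0,"ax":0,"ay":0,"az":-0.024},{"fingers":14,"x":-0.07,"y":-5.66,"z":0,"ax":0,"ay":0,"az":-0.024},{"fingers":14,"x":-0.07,"y":-5.66,"z":0,"ax":0,"ay":0,"az":-0.024},{"fingers":14,"x":-0.07,"y":-5.66,"z":0,"ax":0,"ay":0,"az":-0.024},{"fingers":14,"x":-0.07,"y":-5.66,"z":0,"ax":0,"ay":0,"az":-0.024},{"fingers":14,"x":-0.07,"y":-5.66,"z":0,"ax":0,"ay":0,"az":-0.024},{"fingers":14,"x":-0.07,"y":-5.66,"z":0,"ax":0,"ay":0,"az":-0.024},{"fingers":14,"x":0,"y":0,"z":0,"ax":0,"ay":0,"az":0},{"fingers":14,"x":0,"y":0,"z":0,"ax":0,"ay":0,"az":0}]'
python3 -c "
from h import *;go(478.9,154.6,151,2.551+np.pi/2)
t=ctrl.grab_frame('top');s=ctrl.grab_frame('side')
cv2.imwrite('pics/c3.png',np.hstack([cv2.resize(t[125:290,170:370],(400,330)),cv2.resize(s[90:310,190:400],(400,330))])[:,:,::-1])"
```

```text
time: 7.25
eef_pos: [480.3, 154.5, 152.4]
tool_rot: [0.001, 0.297, 0.955, -0.001]
force: [5.6, -5.5, -1.7]
grip_width: 18.7
gripper_force: 15.0
shift [ 1.3 -0.7  1.4] az -0.013 q [ 0.57  0.55 -1.2   1.94  0.59  1.07  0.08] tilt [-0.002 -0.001 -1.   ]
```

View pics/c3.png

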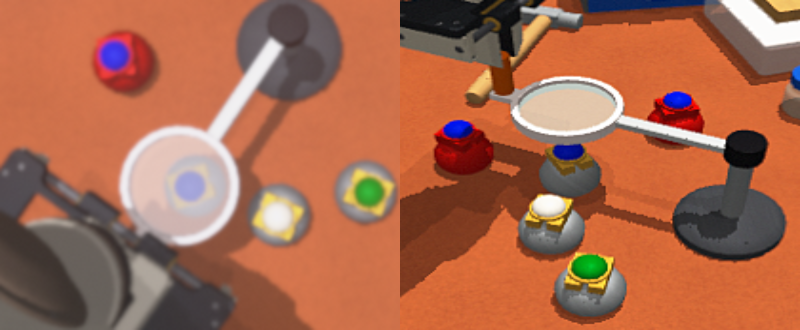

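The lens surrounds the blue stone at top crop (190,186). The rim centre is at (180,185), an offset that height parallax explains. The knob is within 1.5 mm of its goal. Releasing and lifting away.

```bash
python3 -m pendant '[{"fingers":40,"x":0,"y":0,"z":0,"ax":0,"ay":0,"az":0},{"fingers":60,"x":0,"y":0,"z":0,"ax":0,"ay":0,"az":0},{"fingers":70,"x":0,"y":0,"z":0,"ax":0,"ay":0,"az":0},{"fingers":70,"x":0,"y":0,"z":0,"ax":0,"ay":0,"az":0},{"fingers":70,"x":0,"y":0,"z":-5,"ax":0,"ay":0,"az":0},{"fingers":70,"x":0,"y":0,"z":-15,"ax":0,"ay":0,"az":0},{"fingers":70,"x":0,"y":0,"z":-25,"ax":0,"ay":0,"az":0},{"fingers":70,"x":0,"y":0,"z":-25,"ax":0,"ay":0,"az":0},{"fingers":70,"x":0,"y":0,"z":-25,"ax":0,"ay":0,"az":0},{"fingers":70,"x":0,"y":0,"z":-25,"ax":0,"ay":0,"az":0},{"fingers":70,"x":0,"y":0,"z":0,"ax":0,"ay":0,"az":0},{"fingers":70,"x":0,"y":0,"z":0,"ax":0,"ay":0,"az":0}]'
python3 - <<'E'
from h import *
go(478.9,154.6,270,2.551+np.pi/2)
t=ctrl.grab_frame("top");s=ctrl.grab_frame("side")
cv2.imwrite('pics/c4.png',np.hstack([cv2.resize(t[125:290,170:370],(400,330)),cv2.resize(s[90:310,190:400],(400,330))])[:,:,::-1])
bt,_=blob(t,(110,80,60),(135,255,255),(250,200,285,240));gt,_=blob(t,(50,120,40),(75,255,255),(335,200,372,240))
print(bt,at("top",*bt,62),gt)
k,sk=blob(s,(5,180,80),(18,255,255),(235,105,262,145));print("side knob",k,sk,at("side",*k,168))
E
```

```text
time: 8.55
eef_pos: [479.9, 156.7, 273.4]
tool_rot: [0.001, 0.297, 0.955, 0.0]
force: [-0.8, -0.6, -0.3]
grip_width: 69.8
gripper_force: 0.0
shift [-0.4 -2.3  3.4] az -0.012 q [ 0.71  0.42 -1.35  1.8   0.43  1.27  0.21] tilt [-0.002  0.001 -1.   ]Traceback (most recent call last):
  File "<stdin>", line 5, in <module>
  File "h.py", line 15, in blob
    _,l,s,c=cv2.connectedComponentsWithStats(m);i=1+np.argmax(s[1:,4]);return c[i],s[i]
                                                    ~~~~~~~~~^^^^^^^^^
    return _wrapfunc(a, 'argmax', axis=axis, out=out, **kwds)
    return bound(*args, **kwds)
ValueError: attempt to get argmax of an empty sequence
```

View pics/c4.png

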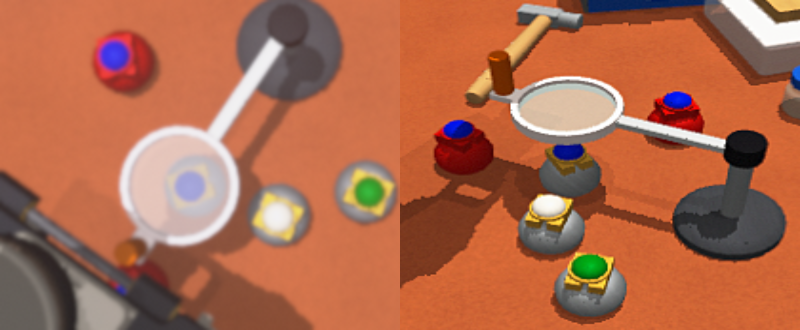

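The arm stayed where it was left, the robot is clear, and the clamps have not moved (blue 190,186; white 278,215; green 369,191 in the crop). One numeric check of the lens centre remains, using the rim at top pixel (260,217).

```bash
python3 - <<'E'
from h import *
l=at("top",260,217,137);k=at("top",170+129/2,125+251/2,187);b=np.array([533.3,118.2]);p=np.array([675,23.2])
print(l,k,l-b)
d=(k-p)/np.linalg.norm(k-p);print("in arm frame",d@(b-p),np.cross(d,b-p))
if np.linalg.norm(l-b)<8: print(ctrl.finish_job())
E
```

```text
[535.48027957 116.5679165 ] [481.38014567 150.42612321] [ 2.18027957 -1.6320835 ]
in arm frame 170.59131008362044 -1.5795328277906862
the job is handed in; nothing more can be done
None<stdin>:4: DeprecationWarning: Arrays of 2-dimensional vectors are deprecated. Use arrays of 3-dimensional vectors instead. (deprecated in NumPy 2.0)
```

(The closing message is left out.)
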